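Fit the hand grip to the dip-station arm

TASK

Finish the dip-station arm that lies in the middle of the bench, so that it looks like the finished one at the side: pull the plastic shipping cap off the leaning steel stub and put the cap in the parts tray, then slide the hand grip down onto the stub, window over the button, until it sits fully home on the shoulder and the spring button pops out through the window. Let go of it and leave the other things on the bench where they are.

Things in the scene. Friction and masses are not known exactly. Their poses are not given: they have to be found in the camera images.
- dip_arm: Unfinished dip-station arm, fixed to the bench: black 50 mm square tube lying away from the robot, armrest pad (255 x 105 mm, top 128 mm up, near end 70 mm beyond the seat), upright plate at the far end. At its near end a black 40 mm square post leans 32 degrees (0.56 rad) from vertical towards the robot. Origin: on the bench under the post's shoulder; x: along the tube, away from the robot; z up.
- stub_seat (a point): Centre of the flat shoulder on top of the leaning post, 90 mm above the bench. From it a bare steel stub, 30 mm square, goes on 85 mm; its last 10 mm is a tapered nose (18 mm across at the tip). z: along the leaning stub, up and towards the robot (tip at z = 85 mm); x: out of the stub's upper face, away from the robot, which carries the button; y: level, out of its side.
- snap_button (a joint): Spring button in the stub's x face, 28 mm above the shoulder: 8 mm wide, 12 mm long, standing 6.5 mm out at 0. Value in m: how far it is pushed in (0 to 0.0085). Its side towards the tip is a 45 degree ramp: a sleeve coming down pushes it in by itself (5 N spring, some 10 N push on the sleeve); the other side is steep and holds the sleeve once it has popped out.
- cap_center (a point): Shipping cap on the stub's end: grey plastic, square, 38 mm outside (42 mm at a 4 mm high lip round its mouth), 60 mm long, closed at the top, a loose slip fit over the last 48 mm of the stub, 50 g. This point is its centre, 30 mm above its mouth. z: from mouth to closed end; x, y: square to its sides; axes as the stub's at the start.
- grip_center (a point): Hand grip, upright on the bench on its open end, 190 mm tall, 0.4 kg: below, a steel square sleeve 39 mm outside, 33 inside, 88 deep; above, a round ribbed rubber handle, 41 mm across, 98 long. Point: its centre, 95 mm above the open end. z: open end to top. x: out of the side with the window (14 mm wide, 21.5 to 36 mm above the open end). Seated: open end on the shoulder, axes as the stub's.
- parts_tray: The open grey steel parts tray, fixed to the bench: 170 mm (x) by 130 mm (y), 45 mm high, walls and floor 4 mm. Origin: the centre of its underside, on the bench; z up.
- flask: Bystander: metal drinking flask, 70 mm across, 180 mm tall, upright; origin under its base.
- dumbbell: Bystander: black hexagonal dumbbell, 190 mm long, 75 mm high; origin on the bench under its middle.
- chalk_jar: Bystander: chalk jar with a black lid, 76 mm across, 90 mm tall; origin under its base.
- spring_collar: Bystander: black barbell collar, ring 68 mm across and 32 mm high with a 30 mm lug on one side; origin under the ring's middle.
- spanner: Bystander: steel spanner lying flat, 190 mm long; origin under its middle.
Things that resemble listed ones, but are neither listed nor needed, are in the scene too. Leave any green look-alike of the part that bears grip_center alone.

How it is judged:
By the outcome, as a careful person would: the job done as asked, in the order asked, and still so for the second after the job is handed in, with the robot touching nothing.
It also fails if it takes over 64 s, if anything falls off the work surface, if the arm or the gripper's body presses on something with over 40 N, if the wrist force passes 120 N, or if a joint passes its speed limit or range.

ROBOT

A 6-joint arm with a two-finger parallel gripper is mounted at the origin on the work surface. World frame = base frame: x ahead of the robot, y to its left, z up, the work surface at z = 0. Lengths are in m, angles in degrees, forces in N, time in s.
With the tool pointing down it reaches from about 0.35 to 0.875 m from the base axis. Payload 4.2 kg.
Tool frame: the origin (TCP) lies on the centre line of the jaws, within the pads' length; the fingertips stand tip_reach ahead of it and the grasp point (between the pads) is the TCP (tip_reach is the distance from the TCP to the fingertips, in m); z points along the fingers, y is the line along which they close (so a half turn about z gives the same grasp; the last joint's range is limited). The gripper opens to 87 mm and grips with 3 to 60 N. Pads are 19 mm wide; open, the fingers measure 117 mm over their backs; the gripper's body (75 mm by 190 mm) begins 51 mm behind the grasp point.
Start: joints at [-61.329, 22.042, 0.453, 0, -68.411, -14.817], TCP at [0.15, -0.607, 0.242] pointing down, gripper open.
Joint ranges: [-179.83, 179.83], [-69.29, 118.12], [-61.27, 80.66], [-181.25, 117.63], [-171.15, -9.14], [-177.46, 177.46]. Speed limits (degrees/s): [159.86, 159.86, 180, 180, 180, 180].

INTERFACE

Orientations are given as a 3x3 rotation matrix whose columns are the frame's x, y, z axes.
In Python, from station import sense, capture, finish_job, tip_reach gives the robot as it stands.
- The arm moves only by the tool arm_command, never from a script. Its argument "deltas" is a list of rows, each a list of 7 numbers: the turn, a rotation vector about the tool's x, y, z in rad, then the shift along the tool's x, y, z in cm, then the closure, from -1 (fully open) to 1 (shut), so that 0 is half open. In form: [[rx, ry, rz, dx, dy, dz, hand], ...]. A call has 1 to 8 rows; each row is the pose to reach, as a shift and turn from the pose commanded when the call began, along the tool's axes at that moment; what a row does not reach only later rows make up. A row lasts 1/12 s, in which the tool goes at most 41.7 mm and 7.16 degrees, less where a joint would pass 70% of its speed; a pose out of reach is approached as far as the arm can. A call with a gripper value outside its range is refused whole. The fingers move at their own pace and stop on an object; the grip force is fixed at half the most. Time passes only in rows, so rows that repeat a pose let the fingers close. It gives the time, the measured TCP pose, the force, the opening and the grip force at its end, in the units of the state.
- sense(): the state, without advancing time (a new reading comes with each control period).
- capture(name): name is "scene" or "side" or "wrist"; returns a dict with "pixels" (400x640x3 uint8, blue, green, red), "fovy" (degrees; the focal length in pixels is half the picture's height over the tangent of half this angle, whatever the lens; pixels are square), "cx", "cy" (the principal point, pixels), "rvec" (rotation vector, rad) and "tvec" (3), from world to camera coordinates, as OpenCV has them. Camera axes: x right, y down, z forward; pixel columns grow to the right and rows downward; lengths in m; the calibration is good to about 2 mm. A picture is of the moment at which its call begins. There is no depth.
- finish_job(): hands the job in; it is judged then, once.
The state is a dict: "time_s": time; "joints": joint angles; "joint_velocities": joint speeds; "effort": joint torques, N m; "tcp_pos": TCP position; "ee_rot": TCP orientation; "wrist_force": force on the tool from outside, world axes, zero at the start; "moment": the same for the moment, N m; "gripper_width": opening from 0.0 (shut) to 1.0 (fully open); "gripper_force": force on a finger pad.
Only numpy, scipy, OpenCV 4.12 (cv2) and the standard library are available. Lean on these libraries where they do the work, as an engineer would, in place of code of your own. Each camera call takes 0.05 s, during which the arm holds its last target. There are 200 camera calls.

## Working session

There is one attempt and no reset: what is moved stays moved. The work goes in short steps, Python scripts to look and compute and a tool call to move; the robot and the scene stay as the last step left them, time stands still between calls to the robot, and variables do not carry over. Pictures are saved under pics/ and viewed, at most 10 in all, crops included, and the job is handed in when it is done.

Besides the shell and the picture viewer there is one more tool, called after "Request:" by a JSON object that holds its "fn" and its "kwargs". arm_command: Moves the arm, as the interface text tells. Its arguments: {"type":"object","properties":{"deltas":{"type":"array"}},"required":["deltas"]}

```bash
mkdir -p pics; cat > h.py <<'E'
import numpy as np, cv2
from station import sense, capture, finish_job, tip_reach
def K(c):
    f=200/np.tan(np.radians(c['fovy'])/2); return np.array([[f,0,c['cx']],[0,f,c['cy']],[0,0,1.]])
def ray(c,uv):
    R=cv2.Rodrigues(np.array(c['rvec'],float))[0]; t=np.array(c['tvec'],float).ravel()
    d=R.T@np.linalg.solve(K(c),[uv[0],uv[1],1]); return -R.T@t, d/np.linalg.norm(d)
def onz(c,uv,z):
    o,d=ray(c,uv); return o+d*(z-o[2])/d[2]
def tri(*cu):
    A=np.zeros((3,3));b=np.zeros(3)
    for c,uv in cu:
        o,d=ray(c,uv);P=np.eye(3)-np.outer(d,d);A+=P;b+=P@o
    x=np.linalg.solve(A,b)
    return x,[np.linalg.norm(np.cross(ray(c,u)[1],x-ray(c,u)[0])) for c,u in cu]
def proj(c,p):
    return cv2.projectPoints(np.array(p,float).reshape(-1,3),np.array(c['rvec'],float),np.array(c['tvec'],float),K(c),None)[0].reshape(-1,2)
E
python3 - <<'E'
from h import *
import pickle
s=sense();print(s,tip_reach)
C={n:capture(n) for n in('scene','side')}
pickle.dump(C,open('c0.pkl','wb'))
for n in C:
    print(n,C[n]['fovy'],ray(C[n],(320,200)))
    cv2.imwrite(f'pics/{n}0.png',cv2.resize(C[n]['pixels'],(800,500),interpolation=cv2.INTER_CUBIC))
E
```

```text
{'time_s': 0.0, 'joints': array([-6.13309910e+01,  2.20908546e+01,  3.80082404e-01, -2.91686704e-02,
       -6.84122206e+01, -1.48161157e+01]), 'joint_velocities': array([-0.0809501 , -0.01635443,  0.02154908, -0.02619108,  0.01075721,
       -0.00526567]), 'effort': array([ 1.31089550e-03, -3.90664816e+01,  1.87408018e+01,  4.22006607e+00,
        1.09297005e-02, -1.90651381e-04]), 'tcp_pos': array([ 0.14952348, -0.60626844,  0.24046019]), 'ee_rot': array([[-9.70958585e-01, -2.39246838e-01, -6.14475802e-04],
       [-2.39247610e-01,  9.70956295e-01,  2.11052842e-03],
       [ 9.16918983e-05,  2.19624755e-03, -9.99997584e-01]]), 'wrist_force': array([ 0.61556873, -0.58701464, -0.23566499]), 'moment': array([ 0.02731449, -0.02151304,  0.01126276]), 'gripper_force': 0.0, 'gripper_width': 1.002870244952282} 0.019
scene 52.446522649011854 (array([ 1.12302427, -0.57126001,  0.69400869]), array([-0.62294748,  0.5415494 , -0.56450039]))
side 50.018879382714424 (array([0.23655922, 0.8987907 , 0.64504036]), array([ 0.25806725, -0.84735464, -0.46410281]))
```

View pics/scene0.png

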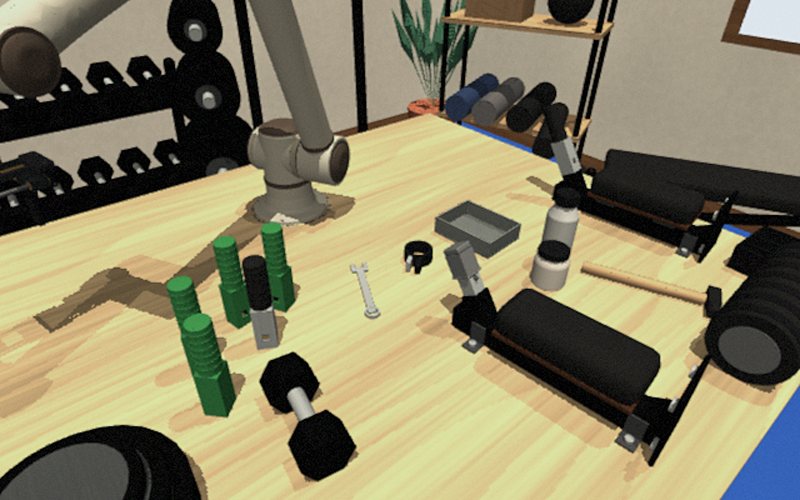

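View pics/side0.png

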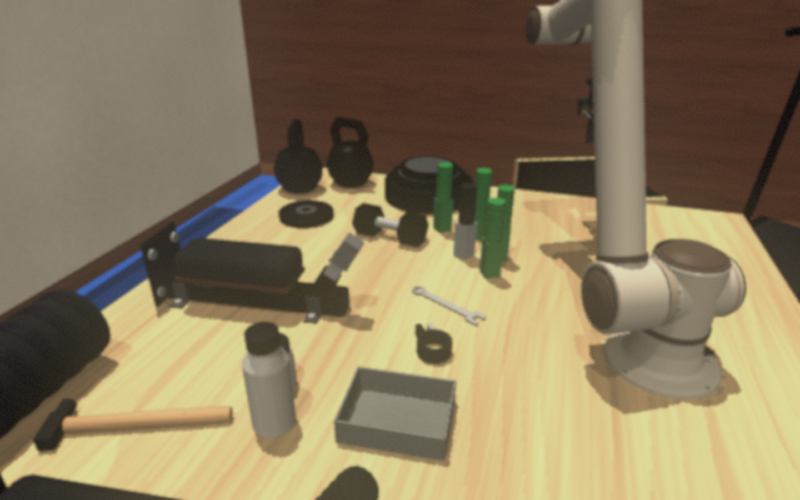

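The scene view shows the grip at (262,300) among four green look-alikes, the cap at (462,265), and the tray at (478,228), with the flask and jar right of the tray. The side view shows the grip at (465,220), the cap at (345,255), and the tray at (397,412). Next I'll take close crops.

```bash
python3 - <<'E'
import pickle
from h import *
C=pickle.load(open('c0.pkl','rb'))
def crop(n,x,y,w=80,h=60,k=5): return cv2.resize(C[n]['pixels'][y:y+h,x:x+w],(w*k,h*k),interpolation=cv2.INTER_CUBIC)
a=np.hstack([cv2.resize(C['scene']['pixels'][195:285,150:270],(400,300),interpolation=3),crop('scene',335,185)])
b=np.hstack([cv2.resize(C['side']['pixels'][135:225,320:440],(400,300),interpolation=3),crop('side',230,180)])
cv2.imwrite('pics/crops.png',np.vstack([a,b]))
E
```

```text
(no output)
```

View pics/crops.png

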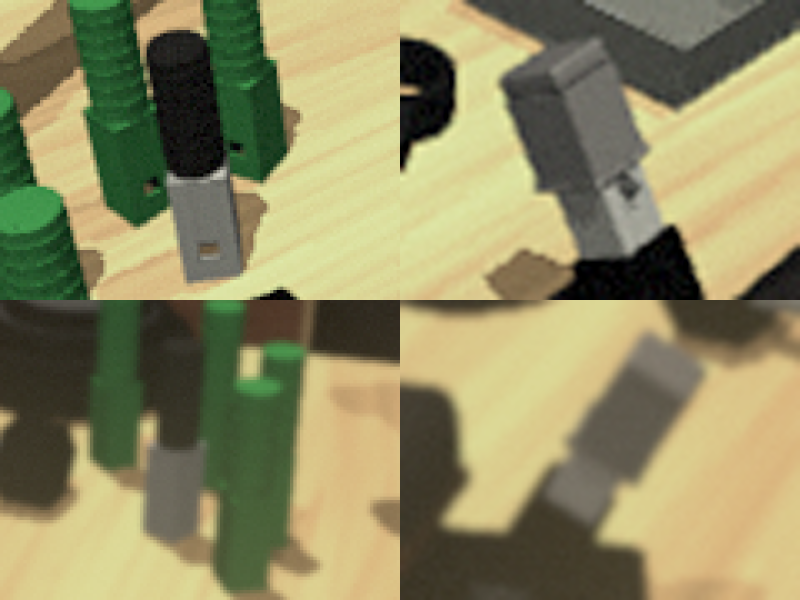

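```bash
python3 - <<'E'
import pickle
from h import *
C=pickle.load(open('c0.pkl','rb'));S=C['scene'];D=C['side']
sc=lambda x,y:(335+(x-400)/5-.4,185+y/5-.4)
sd=lambda x,y:(230+(x-400)/5-.4,180+(y-300)/5-.4)
gs=lambda x,y:(150+x*.3-.35,195+y*.3-.35)
gd=lambda x,y:(320+x*.3-.35,135+(y-300)*.3-.35)
np.set_printoptions(precision=4,suppress=True)
print('seat (+,-)',onz(S,sc(620,258),.098),'(+,+)',onz(S,sc(665,228),.098),onz(D,sd(547,487),.098),'(-,-)',onz(S,sc(575,262),.082),'(-,+)',onz(D,sd(603,525),.082))
print('tri ++',tri((S,sc(665,228)),(D,sd(547,487))))
print('cap top ++',tri((S,sc(600,38)),(D,sd(648,330))))
print('grip top',onz(S,gs(178,45),.19),'bottom L,R',onz(S,gs(187,283),0),onz(S,gs(238,276),0),'win',onz(S,gs(208,249),.0288))
print('side bottom',onz(D,gd(143,528),0),onz(D,gd(187,545),0),onz(D,gd(200,535),0))
print('tri joint',tri((S,gs(198,173)),(D,gd(177,443))))
for n,f,pts in(('sc',S,[(435,226),(468,203),(520,231),(491,256)]),('sd',D,[(361,371),(456,378),(445,459),(336,446)])):
  print(n,[onz(f,(x*.8,y*.8),.045 if n=='sc' else .045)[:2] for x,y in pts])
for n,uv in(('green',(272,228)),('green',(225,243)),('green',(181,284)),('green',(198,324))):print(n,onz(S,np.array(uv)*.8,.19))
print('arm far feet',onz(S,(632*.8,445*.8),0),onz(S,(470*.8,350*.8),0))
print('flask',onz(S,(566*.8,193*.8),.18),'jar',onz(S,(553*.8,252*.8),.09))
E
```

```text
seat (+,-) [0.6628 0.01   0.098 ] (+,+) [0.661  0.0429 0.098 ] [0.6616 0.0366 0.098 ] (-,-) [0.6391 0.0069 0.082 ] (-,+) [0.6308 0.0384 0.082 ]
tri ++ (array([0.6611, 0.0405, 0.0998]), [np.float64(0.0013538152128994608), np.float64(0.001353815212899524)])
cap top ++ (array([0.612 , 0.0295, 0.1885]), [np.float64(0.006634815258915911), np.float64(0.006634815258915802)])
grip top [ 0.4341 -0.3011  0.19  ] bottom L,R [ 0.4407 -0.3277  0.    ] [ 0.4572 -0.2966  0.    ] win [ 0.4487 -0.3113  0.0288]
side bottom [ 0.4592 -0.3002  0.    ] [ 0.4125 -0.2794  0.    ] [ 0.4044 -0.3028  0.    ]
tri joint (array([ 0.4353, -0.3056,  0.0886]), [np.float64(0.0030914134859217233), np.float64(0.003091413485921638)])
sc [array([0.3814, 0.1848]), array([0.3523, 0.332 ]), array([0.5265, 0.3287]), array([0.5526, 0.1943])]
sd [array([0.5036, 0.2437]), array([0.3468, 0.213 ]), array([0.3271, 0.3813]), array([0.4804, 0.4049])]
green [ 0.361  -0.2269  0.19  ]
green [ 0.3539 -0.3165  0.19  ]
green [ 0.421 -0.421  0.19 ]
green [ 0.528  -0.4367  0.19  ]
arm far feet [0.9946 0.0277 0.    ] [ 0.6943 -0.0187  0.    ]
flask [0.6148 0.3425 0.18  ] jar [0.6647 0.2544 0.09  ]
```

```bash
cat >> h.py <<'E'
from scipy.spatial.transform import Rotation as Ro
np.set_printoptions(precision=4,suppress=True)
def fr(yaw,tilt=32):   # axes of a part leaning by tilt towards the robot; columns x,y,z
    return Ro.from_euler('ZY',[yaw,-tilt],degrees=True).as_matrix()
FLIP=np.diag([-1.,1,-1])  # tool axes for a part held from above
def delta(pos,R,s=None):
    s=s or sense(); A=np.array(s['ee_rot']); U,_,V=np.linalg.svd(A);A=U@V
    print('rot',Ro.from_matrix(A.T@R).as_rotvec(),'cm',A.T@(np.array(pos)-s['tcp_pos'])*100)
E
python3 - <<'E'
from h import *
R=fr(5);print(R)
delta(np.array([.649,.024,.09])+.23*R[:,2],R@FLIP)
E
```

```text
[[ 0.8448 -0.0872 -0.5279]
 [ 0.0739  0.9962 -0.0462]
 [ 0.5299  0.      0.848 ]]
rot [ 0.045  -0.5576  0.1498] cm [-51.5341  51.1333  -4.3517]
```

Request:
{"fn": "arm_command", "kwargs": {"deltas": [[0.045, -0.558, 0.15, -51.5, 51.1, -4.4, -1], [0.045, -0.558, 0.15, -51.5, 51.1, -4.4, -1], [0.045, -0.558, 0.15, -51.5, 51.1, -4.4, -1], [0.045, -0.558, 0.15, -51.5, 51.1, -4.4, -1], [0.045, -0.558, 0.15, -51.5, 51.1, -4.4, -1], [0.045, -0.558, 0.15, -51.5, 51.1, -4.4, -1], [0.045, -0.558, 0.15, -51.5, 51.1, -4.4, -1], [0.045, -0.558, 0.15, -51.5, 51.1, -4.4, -1]]}}

```text
time_s: 0.77
tcp_pos: [0.3228, -0.3216, 0.2617]
ee_rot: [[-0.844, -0.084, 0.529], [-0.072, 0.996, 0.044], [-0.531, -0.001, -0.847]]
wrist_force: [1.7, -0.5, 1.1]
gripper_width: 1.003
gripper_force: 0.0
```

```bash
python3 - <<'E'
from h import *
R=fr(5);delta(np.array([.649,.024,.09])+.23*R[:,2],R@FLIP)
E
```

```text
rot [-0.0026  0.0013 -0.0018] cm [-20.9477  31.6459  10.3244]
```

Request:
{"fn": "arm_command", "kwargs": {"deltas": [[0, 0, 0, -20.9, 31.6, 10.3, -1], [0, 0, 0, -20.9, 31.6, 10.3, -1], [0, 0, 0, -20.9, 31.6, 10.3, -1], [0, 0, 0, -20.9, 31.6, 10.3, -1], [0, 0, 0, -20.9, 31.6, 10.3, -1], [0, 0, 0, -20.9, 31.6, 10.3, -1], [0, 0, 0, -20.9, 31.6, 10.3, -1], [0, 0, 0, -20.9, 31.6, 10.3, -1]]}}

```text
time_s: 1.43
tcp_pos: [0.4819, -0.0592, 0.2796]
ee_rot: [[-0.844, -0.088, 0.529], [-0.075, 0.996, 0.046], [-0.531, -0.001, -0.847]]
wrist_force: [1.9, -2.0, -0.3]
gripper_width: 0.999
gripper_force: 0.0
```

```bash
python3 - <<'E'
from h import *
R=fr(5);delta(np.array([.649,.024,.09])+.23*R[:,2],R@FLIP)
import pickle
c=capture('wrist');pickle.dump((c,sense()),open('w1.pkl','wb'));print(c['fovy'],ray(c,(320,200)))
for z in(97,60,37,0):print(proj(c,[np.array([.649,.024,.09])+R@[0,0,z/1e3]]))
cv2.imwrite('pics/w1.png',c['pixels'])
E
```

```text
rot [-0.0005  0.0014  0.0015] cm [-4.6868  6.8261  2.2905]
64.35667199827222 (array([ 0.34  , -0.0724,  0.3598]), array([ 0.7428,  0.0533, -0.6674]))
[[391.7444 236.6603]]
[[385.021 223.905]]
[[381.4738 217.1756]]
[[376.5571 207.8479]]
```

View pics/w1.png

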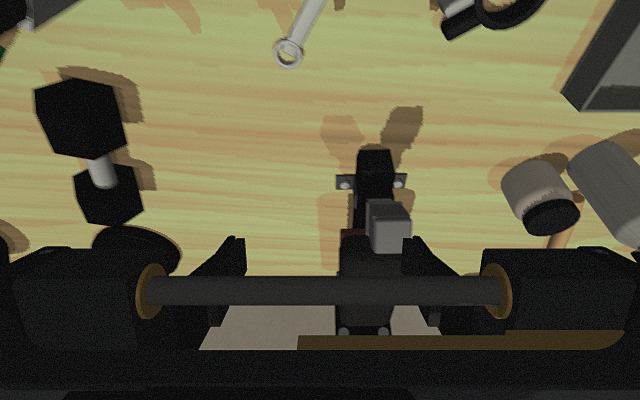

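The wrist view shows the cap's closed end centred near (391,235) against (392,237) predicted, and the foot bolts at (345,184) and (400,183). The position is good, so next I'll get the yaw from the feet and the cap's edges.

```bash
python3 - <<'E'
from h import *
import pickle
c,s=pickle.load(open('w1.pkl','rb'))
im=c['pixels'];g=cv2.cvtColor(im,cv2.COLOR_BGR2GRAY)
hsv=cv2.cvtColor(im,cv2.COLOR_BGR2HSV)
m=((hsv[...,1]<70)&(g>95)).astype(np.uint8)*255
r=np.zeros_like(m);r[214:256,362:416]=m[214:256,362:416]
k=max(cv2.findContours(r,0,2)[0],key=cv2.contourArea);print(cv2.contourArea(k),cv2.minAreaRect(k),cv2.approxPolyDP(k,3,True).reshape(-1,2).tolist())
f=[onz(c,u,.008) for u in((345,184.5),(400,183.5))];d=f[1]-f[0];print(f,'yaw',np.degrees(np.arctan2(-d[0],d[1])))
R=fr(5)
p0=np.array([.649,.024,.09])+.097*R[:,2]
for u in cv2.approxPolyDP(k,3,True).reshape(-1,2):
    o,dd=ray(c,u);x=o+dd*((p0-o)@R[:,2])/(dd@R[:,2]);print(u,R.T@(x-p0)*1000)
big=cv2.resize(im[140:350,330:420],(540,1260)[:2],interpolation=3)
cv2.imwrite('pics/w1c.png',cv2.resize(im[140:345,330:420],None,fx=2.9,fy=2.9,interpolation=3))
E
```

```text
843.5 ((393.5, 236.5), (31.0, 35.0), 90.0) [[411, 221], [410, 229], [409, 222], [377, 223], [376, 252], [401, 252], [402, 238], [411, 235]]
[array([ 0.6917, -0.0081,  0.008 ]), array([0.6817, 0.0774, 0.008 ])] yaw 6.6185511508686545
[411 221] [-16.9103  18.1851   0.    ]
[410 229] [-8.3527 17.863  -0.    ]
[409 222] [-15.8442  16.2695  -0.    ]
[377 223] [-14.7193 -15.6917  -0.    ]
[376 252] [ 17.0649 -15.1475  -0.    ]
[401 252] [17.0128 10.6013 -0.    ]
[402 238] [ 1.4469 10.5109 -0.    ]
[411 235] [-1.8511 19.3907 -0.    ]
```

Request:
{"fn": "arm_command", "kwargs": {"deltas": [[0, 0, 0, -4.7, 6.8, 2.3, -1], [0, 0, 0, -4.7, 6.8, 2.3, -1], [0, 0, 0, -4.7, 6.8, 2.3, -1], [0, 0, 0, -4.7, 6.8, 2.3, -1], [0, 0, 0, -4.7, 6.8, 2.3, -1], [0, 0, 0, -4.7, 6.8, 2.3, -1]]}}

```text
time_s: 1.98
tcp_pos: [0.5274, 0.01, 0.2843]
ee_rot: [[-0.845, -0.086, 0.528], [-0.074, 0.996, 0.044], [-0.53, -0.002, -0.848]]
wrist_force: [-0.6, 0.2, 0.3]
gripper_width: 0.999
gripper_force: 0.0
```

View pics/w1c.png

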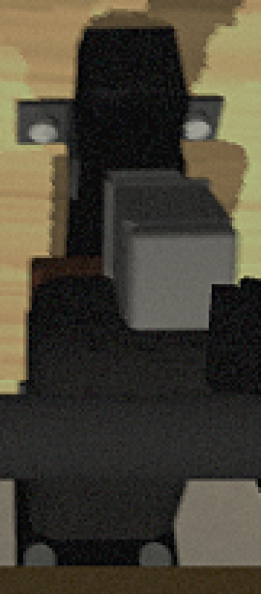

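The crop shows the cap's end face spanning about (374..412, 217..254) in the wrist image. That puts its centre within about 2 mm of the estimate, with a yaw of about 6°.

```bash
python3 - <<'E'
from h import *
R=fr(6);delta(np.array([.649,.0255,.09])+.068*R[:,2],R@FLIP)
E
```

```text
rot [-0.0114 -0.0003 -0.0151] cm [-0.0972  0.4528 16.1719]
```

Request:
{"fn": "arm_command", "kwargs": {"deltas": [[-0.011, 0, -0.015, -0.1, 0.45, 3, -1], [-0.011, 0, -0.015, -0.1, 0.45, 7, -1], [-0.011, 0, -0.015, -0.1, 0.45, 10.5, -1], [-0.011, 0, -0.015, -0.1, 0.45, 13.5, -1], [-0.011, 0, -0.015, -0.1, 0.45, 16.0, -1], [-0.011, 0, -0.015, -0.1, 0.45, 16.2, -1], [-0.011, 0, -0.015, -0.1, 0.45, 16.2, -1], [-0.011, 0, -0.015, -0.1, 0.45, 16.2, -1]]}}

```text
time_s: 2.65
tcp_pos: [0.6213, 0.0142, 0.1679]
ee_rot: [[-0.862, -0.117, 0.494], [-0.091, 0.993, 0.076], [-0.499, 0.021, -0.866]]
wrist_force: [-0.5, -0.3, -0.4]
gripper_width: 1.0
gripper_force: 0.0
```

```bash
python3 - <<'E'
from h import *
import pickle
R=fr(6);delta(np.array([.649,.0255,.09])+.068*R[:,2],R@FLIP);print(sense()['wrist_force'])
c=capture('wrist');pickle.dump((c,sense()),open('w2.pkl','wb'))
print(proj(c,[np.array([.649,.0255,.09])+R@[0,0,.097]]), proj(c,[sense()['tcp_pos']]))
d=capture('scene');k=d['pixels'][150:270,300:460]
cv2.imwrite('pics/w2.png',np.vstack([cv2.resize(c['pixels'][140:340,220:540],(480,300),interpolation=3),cv2.resize(k,(480,300)[:2],interpolation=3)]))
E
```

```text
rot [ 0.0244 -0.036   0.0002] cm [1.6383 0.7963 1.4089]
[-0.4637 -0.3295 -0.3797]
[[344.9244 251.5989]] [[325.6086 271.1993]]
```

View pics/w2.png

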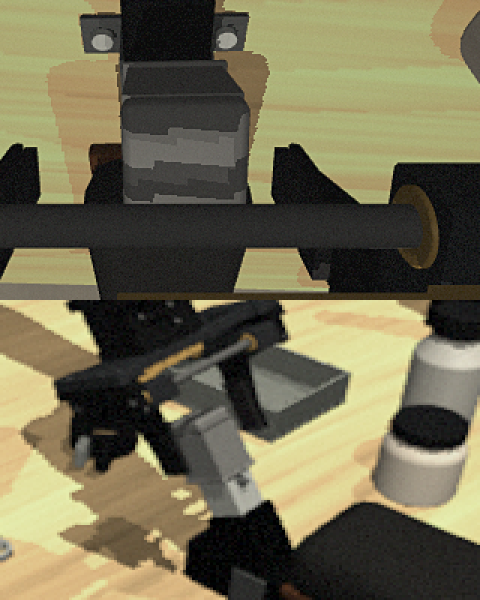

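The wrist view shows the cap centred between the open fingers, and no contact force. The pose fell 2 cm short, though, so I'll check the joints.

```bash
python3 - <<'E'
from h import *
s=sense();print(s['joints'],s['joint_velocities'],s['time_s']);R=fr(6);delta(np.array([.649,.0255,.09])+.068*R[:,2],R@FLIP)
E
```

```text
[  16.6742   14.6168  -37.2287   25.1622   -9.2048 -124.0561] [ 0.2643 -0.3219  0.0255 -0.1493  0.1315  0.2882] 2.75
rot [ 0.0251 -0.0347  0.0008] cm [1.6646 0.7546 1.482 ]
```

Joint 5 is at its limit: with the full 32° tilt, the tool lines up with the forearm. I'll hold the parts with the tool 15° steeper than the stub instead.

```bash
python3 - <<'E'
from h import *
R=fr(6);delta(np.array([.649,.0255,.09])+.066*R[:,2],fr(6,17)@FLIP)
E
```

```text
rot [0.0248 0.2271 0.0041] cm [1.6576 0.7496 1.6819]
```

Request:
{"fn": "arm_command", "kwargs": {"deltas": [[0.025, 0.227, 0.004, 1.66, 0.75, 1.0, -1], [0.025, 0.227, 0.004, 1.66, 0.75, 1.68, -1], [0.025, 0.227, 0.004, 1.66, 0.75, 1.68, -1], [0.025, 0.227, 0.004, 1.66, 0.75, 1.68, -1], [0.025, 0.227, 0.004, 1.66, 0.75, 1.68, -1], [0.025, 0.227, 0.004, 1.66, 0.75, 1.68, -1]]}}

```text
time_s: 3.25
tcp_pos: [0.6134, 0.0215, 0.1447]
ee_rot: [[-0.951, -0.105, 0.29], [-0.1, 0.995, 0.03], [-0.291, -0.001, -0.957]]
wrist_force: [-0.4, 0.2, 0.3]
gripper_width: 0.998
gripper_force: 0.0
```

```bash
python3 - <<'E'
from h import *
R=fr(6);delta(np.array([.649,.0255,.09])+.066*R[:,2],fr(6,17)@FLIP);print(sense()['joints'])
E
```

```text
rot [-0.0007 -0.001   0.0003] cm [-0.1164  0.0245 -0.0943]
[  18.7898   19.1324  -24.2272    7.4256  -30.3135 -108.6551]
```

Request:
{"fn": "arm_command", "kwargs": {"deltas": [[0, 0, 0, 0, 0, 0, 1], [0, 0, 0, 0, 0, 0, 1], [0, 0, 0, 0, 0, 0, 1], [0, 0, 0, 0, 0, 0, 1], [0, 0, 0, 0, 0, 0, 1], [0, 0, 0, 0, 0, 0, 1], [0, 0, 0, 0, 0, 0, 1], [0, 0, 0, 0, 0, 0, 1]]}}

```text
time_s: 3.92
tcp_pos: [0.6149, 0.0224, 0.1447]
ee_rot: [[-0.951, -0.105, 0.289], [-0.1, 0.994, 0.03], [-0.291, -0.0, -0.957]]
wrist_force: [-0.8, 0.3, 0.5]
gripper_width: 0.48
gripper_force: 0.0
```

```bash
python3 - <<'E'
from h import *
s=sense();R=fr(6);print(np.array(s['ee_rot']).T@R[:,2]*8, s['gripper_width']*87,s['gripper_force'],s['wrist_force'])
E
```

```text
[ 2.0816  0.0002 -7.7244] 41.758313900064664 0.0 [-0.8107  0.3331  0.4707]
```

Request:
{"fn": "arm_command", "kwargs": {"deltas": [[0, 0, 0, 0, 0, 0, 1], [0, 0, 0, 0, 0, 0, 1], [0, 0, 0, 0, 0, 0, 1], [0, 0, 0, 0, 0, 0, 1]]}}

```text
time_s: 4.25
tcp_pos: [0.6149, 0.0224, 0.1447]
ee_rot: [[-0.951, -0.105, 0.29], [-0.1, 0.994, 0.03], [-0.291, -0.0, -0.957]]
wrist_force: [0.3, -0.9, -0.4]
gripper_width: 0.435
gripper_force: 30.0
```

Request:
{"fn": "arm_command", "kwargs": {"deltas": [[0, 0, 0, 0.52, 0, -1.93, 1], [0, 0, 0, 1.04, 0, -3.86, 1], [0, 0, 0, 1.56, 0, -5.79, 1], [0, 0, 0, 2.08, 0, -7.72, 1], [0, 0, 0, 2.08, 0, -7.72, 1], [0, 0, 0, 2.08, 0, -7.72, 1]]}}

```text
time_s: 4.75
tcp_pos: [0.5728, 0.018, 0.2136]
ee_rot: [[-0.951, -0.105, 0.291], [-0.1, 0.994, 0.031], [-0.293, 0.001, -0.956]]
wrist_force: [-0.5, 0.4, -0.9]
gripper_width: 0.434
gripper_force: 30.0
```

```bash
python3 - <<'E'
from h import *
s=sense();print(s['joints'],s['gripper_width']*87,s['wrist_force'])
# to tray: cap upright: tool tilt -15, up first
delta([.447,.265,.24],fr(6,-15)@FLIP)
C=capture('scene')['pixels'];D=capture('side')['pixels']
cv2.imwrite('pics/p1.png',np.hstack([C[120:280,260:460],D[120:280,180:380]]))
E
```

```text
[  20.0057   10.8771  -24.0865    6.4675  -38.6387 -108.4567] 37.747830048780344 [-0.5314  0.4375 -0.858 ]
rot [0.0005 0.5593 0.0004] cm [ 8.7092 25.881  -5.4224]
```

View pics/p1.png

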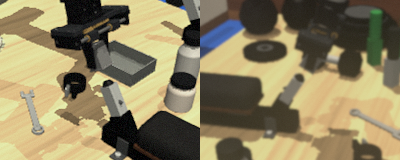

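The pictures show the stub bare and the cap in the gripper. On to the tray.

Request:
{"fn": "arm_command", "kwargs": {"deltas": [[0, 0.56, 0, 8.7, 25.9, -5.4, 1], [0, 0.56, 0, 8.7, 25.9, -5.4, 1], [0, 0.56, 0, 8.7, 25.9, -5.4, 1], [0, 0.56, 0, 8.7, 25.9, -5.4, 1], [0, 0.56, 0, 8.7, 25.9, -5.4, 1], [0, 0.56, 0, 8.7, 25.9, -5.4, 1], [0, 0.56, 0, 8.7, 25.9, -5.4, 1], [0, 0.56, 0, 8.7, 25.9, -5.4, 1]]}}

```text
time_s: 5.52
tcp_pos: [0.4459, 0.2695, 0.2374]
ee_rot: [[-0.959, -0.11, -0.261], [-0.106, 0.994, -0.029], [0.263, 0.0, -0.965]]
wrist_force: [0.2, 0.7, -0.2]
gripper_width: 0.436
gripper_force: 30.0
```

```bash
python3 - <<'E'
from h import *
import pickle
c=capture('wrist');d=capture('scene');S=capture('side');pickle.dump((c,d,S,sense()),open('w3.pkl','wb'))
print(sense()['joints'])
cv2.imwrite('pics/w3.png',np.vstack([c['pixels'],np.hstack([cv2.resize(d['pixels'][110:210,320:480],(320,200),interpolation=3),cv2.resize(d['pixels'][155:255,330:490],(320,200),interpolation=3)])]))
delta([.447,.265,.045],fr(6,-15)@FLIP)
E
```

```text
[  43.1651   19.1722   -2.4815   -9.1809  -80.8113 -124.6594]
rot [-0.0021 -0.0048  0.0005] cm [-5.0647  0.0263 18.574 ]
```

View pics/w3.png

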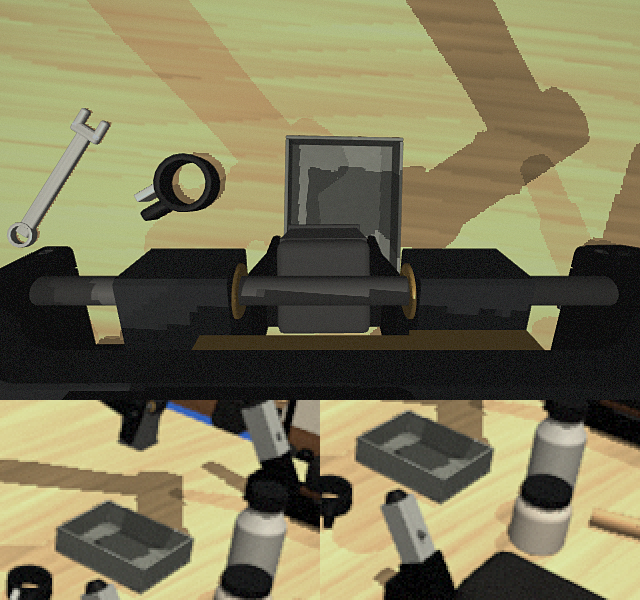

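The wrist view shows the tray's robot-side rim from (287,138) to (402,138), with the cap above it. The collar at (185,182) is well clear. I'll compute the tray centre from that rim.

```bash
python3 - <<'E'
from h import *
import pickle
c,d,S,s=pickle.load(open('w3.pkl','rb'))
a,b=onz(c,(287,137),.045),onz(c,(403,137),.045);e=(b-a)[:2];L=np.linalg.norm(e);n=np.array([e[1],-e[0]])/L
print(a,b,L,(a+b)[:2]/2+.085*n)
ctr=(a+b)[:2]/2+.085*n
delta([ctr[0],ctr[1],.042],fr(6,-15)@FLIP)
# stub: faces seen from the scene camera
g=cv2.cvtColor(d['pixels'],cv2.COLOR_BGR2GRAY)
for q,cc,(x,y) in(('sc',d,(360,200)),('sd',S,(245,185))):
    cv2.imwrite(f'pics/st_{q}.png',cv2.resize(cc['pixels'][y:y+45,x:x+40],None,fx=10,fy=10,interpolation=3))
cv2.imwrite('pics/st.png',np.hstack([cv2.imread('pics/st_sc.png'),cv2.imread('pics/st_sd.png')]))
E
```

```text
[0.3485 0.2175 0.045 ] [0.3346 0.3443 0.045 ] 0.12756600303821572 [0.4261 0.2902]
rot [-0.0021 -0.0048  0.0005] cm [-3.3923  2.7547 19.3364]
```

View pics/st.png

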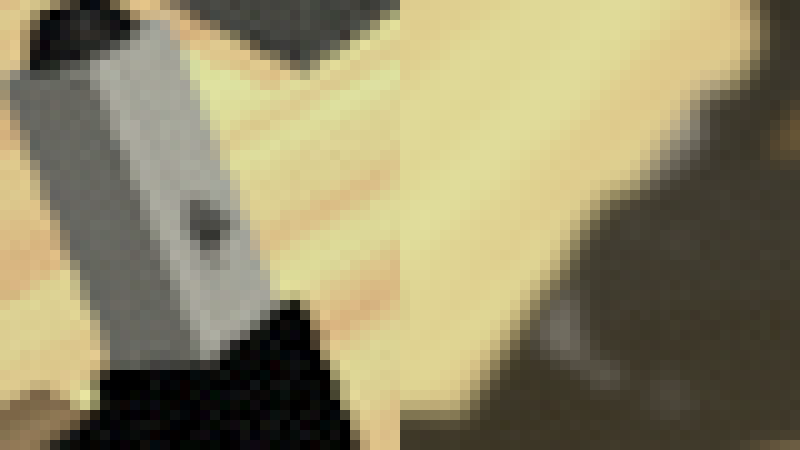

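The scene crop shows the bare stub with its button near (381,222), and the shoulder line running from (371,236) to (388,230). Now I'll lower the cap into the tray.

Request:
{"fn": "arm_command", "kwargs": {"deltas": [[0, 0, 0, -0.5, 2.5, 3, 1], [0, 0, 0, -1, 2.5, 6, 1], [0, 0, 0, -1.6, 2.5, 9, 1], [0, 0, 0, -2.2, 2.5, 12, 1], [0, 0, 0, -2.7, 2.5, 15, 1], [0, 0, 0, -3.2, 2.5, 18, 1], [0, 0, 0, -3.5, 2.5, 19.3, 1], [0, 0, 0, -3.5, 2.5, 19.3, 1]]}}

```text
time_s: 6.33
tcp_pos: [0.4263, 0.285, 0.0395]
ee_rot: [[-0.958, -0.102, -0.267], [-0.097, 0.995, -0.033], [0.269, -0.006, -0.963]]
wrist_force: [-0.1, -0.9, -0.7]
gripper_width: 0.436
gripper_force: 30.0
```

Request:
{"fn": "arm_command", "kwargs": {"deltas": [[0, 0, 0, -0.1, 0, 0.4, 1], [0, 0, 0, -0.1, 0, 0.4, 1], [0, 0, 0, -0.1, 0, 0.4, 1]]}}

```text
time_s: 6.58
tcp_pos: [0.4288, 0.2883, 0.0403]
ee_rot: [[-0.96, -0.104, -0.258], [-0.101, 0.995, -0.026], [0.26, 0.001, -0.966]]
wrist_force: [0.5, -0.2, -0.5]
gripper_width: 0.438
gripper_force: 30.0
```

Request:
{"fn": "arm_command", "kwargs": {"deltas": [[0, 0, 0, -0.1, 0, 0.4, 1], [0, 0, 0, -0.1, 0, 0.4, 1], [0, 0, 0, -0.1, 0, 0.4, 0], [0, 0, 0, -0.1, 0, 0.4, -0.4], [0, 0, 0, -0.1, 0, 0.4, -0.4], [0, 0, 0, -0.1, 0, 0.4, -0.4], [0, 0, 0, -0.1, 0, 0.4, -0.4], [0, 0, 0, -0.1, 0, 0.4, -0.4]]}}

```text
time_s: 7.25
tcp_pos: [0.4278, 0.2882, 0.0352]
ee_rot: [[-0.96, -0.105, -0.26], [-0.101, 0.994, -0.028], [0.262, -0.0, -0.965]]
wrist_force: [0.1, -0.0, -0.1]
gripper_width: 0.689
gripper_force: 0.0
```

Request:
{"fn": "arm_command", "kwargs": {"deltas": [[0, 0, 0, 0, 0, -1, -0.4], [0, 0, 0, 0.8, 0, -3, -0.4], [0, 0, 0, 1.9, 0, -7, -0.4], [0, 0, 0, 3, 0, -11, -0.4], [0, 0, 0, 4, 0, -15, -0.4], [0, 0, 0, 5.2, 0, -19, -0.4], [0, 0, 0, 5.4, 0, -20, -0.4], [0, 0, 0, 5.4, 0, -20, -0.4]]}}

```text
time_s: 7.92
tcp_pos: [0.4297, 0.2893, 0.2476]
ee_rot: [[-0.962, -0.105, -0.252], [-0.103, 0.994, -0.021], [0.253, 0.006, -0.967]]
wrist_force: [0.1, -1.0, 0.4]
gripper_width: 0.701
gripper_force: 0.0
```

```bash
python3 - <<'E'
from h import *
import pickle
c,d,S,s=pickle.load(open('w3.pkl','rb'))
px=lambda x,y:(360+x/10-.45,200+y/10-.45)
P={}
for n,uv,z in(('0+-',(205,360),.098),('0++',(273,303),.098),('0--',(112,370),.082),('75+-',(92,70),.1616),('75--',(12,78),.1457),('75++',(170,25),.1616)):
    P[n]=onz(d,px(*uv),z);print(n,P[n])
for yaw in(4,6,8):
    R=fr(yaw);print(yaw,[ (P[n]-R@[.015*(1 if n[-2]=='+' else -1),.015*(1 if n[-1]=='+' else -1),.075*(n[0]=='7')])[:2] for n in P])
delta([.434,-.303,.30],fr(-28,-15)@FLIP)
E
```

```text
0+- [0.6633 0.0144 0.098 ]
0++ [0.659  0.0425 0.098 ]
0-- [0.6397 0.0102 0.082 ]
75+- [0.6252 0.0087 0.1616]
75-- [0.6009 0.0092 0.1457]
75++ [0.624  0.0358 0.1616]
4 [array([0.6496, 0.0285]), array([0.6474, 0.0266]), array([0.6513, 0.0261]), array([0.6511, 0.0256]), array([0.6522, 0.0278]), array([0.652 , 0.0228])]
6 [array([0.6491, 0.028 ]), array([0.6479, 0.0262]), array([0.6507, 0.0265]), array([0.6505, 0.0265]), array([0.6515, 0.0296]), array([0.6524, 0.0237])]
8 [array([0.6486, 0.0275]), array([0.6485, 0.0259]), array([0.6502, 0.0269]), array([0.6499, 0.0274]), array([0.6507, 0.0313]), array([0.6528, 0.0247])]
rot [-0.1467  0.0042  0.5759] cm [  7.0342 -58.9151  -3.9283]
```

Request:
{"fn": "arm_command", "kwargs": {"deltas": [[-0.02, 0, 0.08, 1, -8, -1, -0.4], [-0.05, 0, 0.17, 2, -16, -2, -0.4], [-0.1, 0, 0.3, 3, -24, -3, -0.4], [-0.12, 0, 0.4, 4, -32, -3.5, -0.4], [-0.147, 0.004, 0.576, 7, -58.9, -3.9, -0.4], [-0.147, 0.004, 0.576, 7, -58.9, -3.9, -0.4], [-0.147, 0.004, 0.576, 7, -58.9, -3.9, -0.4], [-0.147, 0.004, 0.576, 7, -58.9, -3.9, -0.4]]}}

```text
time_s: 8.58
tcp_pos: [0.4303, -0.045, 0.2786]
ee_rot: [[-0.85, 0.47, -0.237], [0.456, 0.882, 0.115], [0.264, -0.01, -0.965]]
wrist_force: [1.1, -0.3, 0.5]
gripper_width: 0.698
gripper_force: 0.0
```

```bash
python3 - <<'E'
from h import *
delta([.434,-.303,.30],fr(-28,-15)@FLIP)
E
```

```text
rot [-0.0095 -0.0052 -0.0035] cm [-11.5173 -22.6164  -5.1306]
```

Request:
{"fn": "arm_command", "kwargs": {"deltas": [[0, 0, 0, -11.5, -22.6, -5.1, -0.7], [0, 0, 0, -11.5, -22.6, -5.1, -0.7], [0, 0, 0, -11.5, -22.6, -5.1, -0.7], [0, 0, 0, -11.5, -22.6, -5.1, -0.7], [0, 0, 0, -11.5, -22.6, -5.1, -0.7], [0, 0, 0, -11.5, -22.6, -5.1, -0.7], [0, 0, 0, -11.5, -22.6, -5.1, -0.7], [0, 0, 0, -11.5, -22.6, -5.1, -0.7]]}}

```text
time_s: 9.25
tcp_pos: [0.4343, -0.303, 0.2983]
ee_rot: [[-0.848, 0.474, -0.239], [0.459, 0.88, 0.117], [0.266, -0.01, -0.964]]
wrist_force: [0.1, 0.1, -0.2]
gripper_width: 0.85
gripper_force: 0.0
```

```bash
python3 - <<'E'
from h import *
import pickle
c=capture('wrist');d=capture('scene');pickle.dump((c,d,sense()),open('w4.pkl','wb'))
print(sense()['joints'],'pred top',proj(c,[.434,-.303,.19]),'bottom',proj(c,[.434,-.303,0]))
delta([.434,-.303,.30],fr(-28,-15)@FLIP)
cv2.imwrite('pics/w4.png',np.vstack([c['pixels'][:360],np.hstack([cv2.resize(d['pixels'][150:270,320:480],(320,240),interpolation=3),cv2.resize(d['pixels'][140:230,320:440],(320,240),interpolation=3)])]))
E
```

```text
[-18.2538  18.3751   2.555   -2.0852 -89.4297 -99.6158] pred top [[325.7278 240.1029]] bottom [[326.1073 221.9796]]
rot [-0.0087 -0.0066 -0.0041] cm [-0.045  -0.2495 -0.1182]
```

View pics/w4.png

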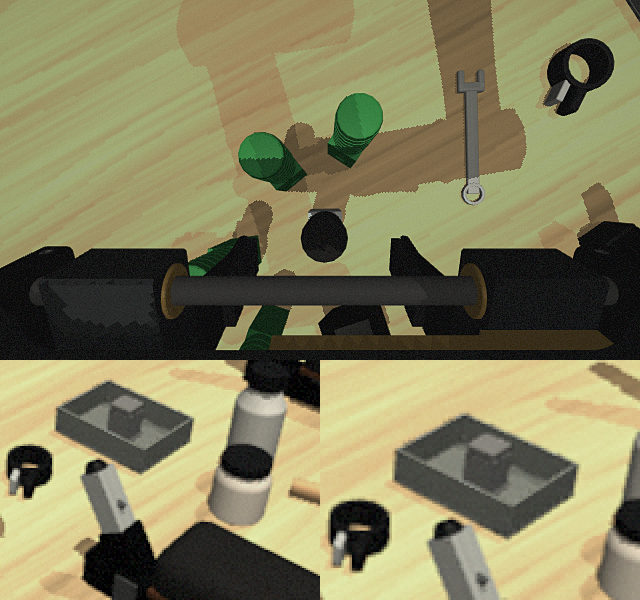

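The wrist view shows the grip's black top at (324,238) against (326,240) predicted, with its sleeve edge at y≈209 parallel to the jaws. The scene crop shows the cap standing upright in the tray. I've used all my picture views, so from here I work by numbers only.

```bash
python3 - <<'E'
from h import *
import pickle
c,d,s=pickle.load(open('w4.pkl','rb'))
im=c['pixels'];hsv=cv2.cvtColor(im,cv2.COLOR_BGR2HSV)
m=(hsv[...,2]<60).astype(np.uint8)*255;r=m*0;r[205:268,290:360]=m[205:268,290:360]
k=max(cv2.findContours(r,0,2)[0],key=cv2.contourArea);e=cv2.minEnclosingCircle(k);print(e,cv2.boundingRect(k))
print('top',onz(c,e[0],.19))
m=((hsv[...,1]<60)&(hsv[...,2]>=70)).astype(np.uint8)*255;r=m*0;r[200:222,298:352]=m[200:222,298:352]
ks=max(cv2.findContours(r,0,2)[0],key=cv2.contourArea);q=ks.reshape(-1,2);print(cv2.boundingRect(ks))
xs=sorted(set(q[:,0]));ed=np.array([[x,q[q[:,0]==x,1].min()] for x in xs if q[:,0].min()+2<x<q[:,0].max()-2])
p=np.polyfit(ed[:,0],ed[:,1],1);x0,x1=q[:,0].min(),q[:,0].max()
a,b=[onz(c,(x,np.polyval(p,x)),.088) for x in(x0,x1)];v=b-a
print(p,a,b,np.linalg.norm(v),'yaw',np.degrees(np.arctan2(-v[0],v[1])))
t=onz(c,e[0],.19)
delta([t[0],t[1],.165],fr(-28,-15)@FLIP)
E
```

```text
((325.0, 233.66036987304688), 28.35735321044922) (301, 209, 47, 54)
top [ 0.4289 -0.301   0.19  ]
(332, 211, 10, 10)
[   1.4286 -267.2857] [ 0.4157 -0.2852  0.088 ] [ 0.4339 -0.2831  0.088 ] 0.018245287886384187 yaw -83.31969798433845
rot [-0.0087 -0.0066 -0.0041] cm [-3.1005 -0.1816 13.0427]
```

```bash
python3 - <<'E'
from h import *
import pickle
c,d,s=pickle.load(open('w4.pkl','rb'))
im=cv2.GaussianBlur(c['pixels'],(3,3),0).astype(int)
w=(im[...,2]-im[...,0])   # bench is yellow: red minus blue
print(w[200:218:2,302:350:4])
ed=[]
for x in range(311,342):
    g=np.diff(w[200:217,x]);ed.append((x,200.5+np.argmin(g)))
ed=np.array(ed);p=np.polyfit(ed[:,0],ed[:,1],1);print(ed[:,1],p)
a,b=[onz(c,(x,np.polyval(p,x)),.088) for x in(308,343)];v=b-a;print(a,b,np.linalg.norm(v),np.degrees(np.arctan2(-v[0],v[1])))
t=onz(c,(324.5,239),.19);print(t,onz(c,(324,238),.19))
delta([t[0],t[1],.165],fr(-28,-15)@FLIP)
E
```

```text
[[60 58 43 46 53 52 51 52 51 55 57 57]
 [58 56 50 50 50 51 51 52 54 58 57 52]
 [56 56 60 51 52 52 51 54 58 58 55 51]
 [56 62 61 52 52 53 56 59 58 57 55 47]
 [60 64 60 36 36 35 37 34 32 32 54 45]
 [64 65 13  1  1  0  0  1  1 -1 53 48]
 [65 66  0  3  2  1 -1  3  2  2 45 47]
 [64 64  0  2  2  0 -2 -2  2  4 46 45]
 [62 57  1 -1  0 -1  0  0 -3  2 47 41]]
[208.5 208.5 208.5 208.5 208.5 208.5 208.5 208.5 208.5 208.5 208.5 208.5
 208.5 208.5 208.5 208.5 208.5 208.5 208.5 208.5 208.5 208.5 208.5 208.5
 208.5 208.5 208.5 208.5 208.5 209.5 210.5] [  0.0177 202.8129]
[ 0.4038 -0.3105  0.088 ] [ 0.4237 -0.275   0.088 ] 0.04067421655028729 -29.31474674171606
[ 0.4327 -0.3035  0.19  ] [ 0.4317 -0.3034  0.19  ]
rot [-0.0087 -0.0066 -0.0041] cm [-3.5352 -0.2254 12.9236]
```

Request:
{"fn": "arm_command", "kwargs": {"deltas": [[-0.009, -0.007, -0.009, -0.9, -0.2, 3.3, -0.7], [-0.009, -0.007, -0.009, -1.8, -0.2, 6.6, -0.7], [-0.009, -0.007, -0.009, -2.7, -0.2, 9.9, -0.7], [-0.009, -0.007, -0.009, -3.5, -0.2, 12.9, -0.7], [-0.009, -0.007, -0.009, -3.5, -0.2, 12.9, -0.7], [-0.009, -0.007, -0.009, -3.5, -0.2, 12.9, -0.7], [-0.009, -0.007, -0.009, -3.5, -0.2, 12.9, -0.7]]}}

```text
time_s: 9.93
tcp_pos: [0.4346, -0.3033, 0.1684]
ee_rot: [[-0.858, 0.463, -0.224], [0.447, 0.887, 0.118], [0.253, 0.001, -0.967]]
wrist_force: [0.1, -0.2, 1.2]
gripper_width: 0.852
gripper_force: 0.0
```

```bash
python3 - <<'E'
from h import *
delta([.4325,-.303,.165],fr(-28.3,-15)@FLIP);print(sense()['wrist_force'])
E
```

```text
rot [-0.0025  0.0059  0.0129] cm [ 0.1112 -0.0727  0.383 ]
[ 0.1175 -0.2045  1.1705]
```

Request:
{"fn": "arm_command", "kwargs": {"deltas": [[0, 0.006, 0.01, 0.1, -0.05, 0.3, -0.7], [0, 0.006, 0.01, 0.1, -0.05, 0.3, -0.7], [0, 0.006, 0.01, 0.1, -0.05, 0.3, 1], [0, 0.006, 0.01, 0.1, -0.05, 0.3, 1], [0, 0.006, 0.01, 0.1, -0.05, 0.3, 1], [0, 0.006, 0.01, 0.1, -0.05, 0.3, 1], [0, 0.006, 0.01, 0.1, -0.05, 0.3, 1], [0, 0.006, 0.01, 0.1, -0.05, 0.3, 1]]}}

```text
time_s: 10.6
tcp_pos: [0.4316, -0.3031, 0.1639]
ee_rot: [[-0.85, 0.473, -0.231], [0.457, 0.881, 0.123], [0.262, -0.001, -0.965]]
wrist_force: [0.7, 0.5, -0.1]
gripper_width: 0.48
gripper_force: 0.0
```

Request:
{"fn": "arm_command", "kwargs": {"deltas": [[0, 0, 0, 0, 0, 0, 1], [0, 0, 0, 0, 0, 0, 1], [0, 0, 0, 0, 0, 0, 1], [0, 0, 0, 0, 0, 0, 1]]}}

```text
time_s: 10.93
tcp_pos: [0.4317, -0.303, 0.1638]
ee_rot: [[-0.85, 0.473, -0.231], [0.457, 0.881, 0.123], [0.262, -0.001, -0.965]]
wrist_force: [0.9, 1.5, 0.2]
gripper_width: 0.454
gripper_force: 30.0
```

```bash
python3 - <<'E'
from h import *
s=sense();print(s);print(fr(-28.3,0).T@s['ee_rot'])
E
```

```text
{'time_s': 10.9333, 'joints': array([-18.8084,  24.0652,  -8.8569,  -2.5196, -72.0815, -98.3279]), 'joint_velocities': array([ 0.0779,  0.0017,  0.0043,  0.0649, -0.0414, -0.0228]), 'effort': array([ -0.4752, -38.0559,  16.0554,   3.9573,  -0.6192,  -0.0301]), 'tcp_pos': array([ 0.4317, -0.303 ,  0.1638]), 'ee_rot': array([[-0.8503,  0.4729, -0.2311],
       [ 0.4566,  0.8811,  0.1229],
       [ 0.2617, -0.001 , -0.9651]]), 'wrist_force': array([0.9421, 1.5122, 0.1962]), 'moment': array([ 0.0199, -0.6606, -0.0473]), 'gripper_force': 29.99584598466754, 'gripper_width': 0.4539517788022156}
[[-0.9651 -0.0014 -0.2617]
 [-0.0011  1.     -0.0014]
 [ 0.2617 -0.001  -0.9651]]
```

Request:
{"fn": "arm_command", "kwargs": {"deltas": [[0, 0, 0, 0.5, 0, -1.9, 1], [0, 0, 0, 1.1, 0, -4, 1], [0, 0, 0, 1.9, 0, -7, 1], [0, 0, 0, 2.8, 0, -10.3, 1], [0, 0, 0, 3.7, 0, -13.5, 1], [0, 0, 0, 4.5, 0, -16.5, 1], [0, 0, 0, 5.2, 0, -19.3, 1], [0, 0, 0, 5.2, 0, -19.3, 1]]}}

```text
time_s: 11.6
tcp_pos: [0.4333, -0.3044, 0.3693]
ee_rot: [[-0.853, 0.473, -0.222], [0.458, 0.881, 0.117], [0.251, -0.002, -0.968]]
wrist_force: [1.0, -1.2, -1.7]
gripper_width: 0.453
gripper_force: 30.0
```

```bash
cat >> h.py <<'E'
G=fr(-28.3,0).T@np.array([[-0.8503,0.4729,-0.2311],[0.4566,0.8811,0.1229],[0.2617,-0.001,-0.9651]])
SEAT=np.array([.650,.0267,.09]); YAW=6.
def gt(zb,off=(0,0),yaw=None,tilt=32):  # tool pose putting the grip's open end at height zb on the stub axis
    R=fr(YAW if yaw is None else yaw,tilt); return SEAT+R@[off[0],off[1],zb+.1638],R@G
E
python3 - <<'E'
from h import *
print(sense()['joints'],sense()['gripper_width'],sense()['wrist_force'])
delta(*gt(.135))
E
```

```text
[-18.8075  16.5857  10.0228  -2.2583 -97.7954 -99.4508] 0.4530308640032691 [ 0.9552 -1.2181 -1.7336]
rot [-0.0126 -0.5319 -0.6051] cm [ 8.7125 30.522   4.8655]
```

Request:
{"fn": "arm_command", "kwargs": {"deltas": [[-0.013, -0.532, -0.605, 8.7, 30.5, 4.9, 1], [-0.013, -0.532, -0.605, 8.7, 30.5, 4.9, 1], [-0.013, -0.532, -0.605, 8.7, 30.5, 4.9, 1], [-0.013, -0.532, -0.605, 8.7, 30.5, 4.9, 1], [-0.013, -0.532, -0.605, 8.7, 30.5, 4.9, 1], [-0.013, -0.532, -0.605, 8.7, 30.5, 4.9, 1], [-0.013, -0.532, -0.605, 8.7, 30.5, 4.9, 1], [-0.013, -0.532, -0.605, 8.7, 30.5, 4.9, 1]]}}

```text
time_s: 12.27
tcp_pos: [0.4875, 0.0133, 0.3361]
ee_rot: [[-0.955, -0.108, 0.276], [-0.102, 0.994, 0.036], [-0.278, 0.006, -0.961]]
wrist_force: [-0.1, -0.2, -4.9]
gripper_width: 0.454
gripper_force: 30.0
```

```bash
python3 - <<'E'
from h import *
print(sense()['joints'],sense()['gripper_width'],sense()['wrist_force']);delta(*gt(.135))
E
```

```text
[  23.3661   -3.125   -20.546     5.2168  -57.1438 -109.4538] 0.45429691891445234 [-0.1099 -0.2061 -4.9378]
rot [ 0.0082 -0.0122  0.0006] cm [-0.6501 -0.3676 -0.5738]
```

Request:
{"fn": "arm_command", "kwargs": {"deltas": [[0, 0, 0, 0, 0, 0, 1], [0, 0, 0, 0, 0, 0, 1], [0, 0, 0, 0, 0, 0, 1]]}}

```text
time_s: 12.52
tcp_pos: [0.4899, 0.0113, 0.337]
ee_rot: [[-0.956, -0.105, 0.275], [-0.1, 0.994, 0.034], [-0.277, 0.005, -0.961]]
wrist_force: [-0.1, 0.2, -4.0]
gripper_width: 0.453
gripper_force: 30.0
```

```bash
python3 - <<'E'
from h import *
import pickle
s=sense();delta(*gt(.135))
d=capture('scene');S=capture('side');pickle.dump((d,S,s),open('w5.pkl','wb'))
# believed grip pose from the measured tool pose
Rg=np.array(s['ee_rot'])@G.T; o=s['tcp_pos']-Rg[:,2]*.1638
print('grip mouth in stub frame mm',fr(6).T@(o-SEAT)*1e3,'axis err',fr(6).T@Rg[:,2])
# sleeve edges: across-profile gradients in both pictures, at some heights, against the projected silhouette
for n,c in(('scene',d),('side',S)):
    im=cv2.GaussianBlur(c['pixels'],(3,3),0).astype(float)
    for h in(.015,.045,.07):
        q=proj(c,[o+Rg[:,2]*h,o+Rg[:,2]*(h+.01)]+[o+Rg@[a*.0195,b*.0195,h] for a in(-1,1) for b in(-1,1)])
        ax=q[1]-q[0];ax/=np.linalg.norm(ax);nn=np.array([-ax[1],ax[0]]);t=(q[2:]-q[0])@nn
        ts=np.arange(-28,28,.5);P=(q[0]+np.outer(ts,nn)).astype(np.float32)
        pr=cv2.remap(im.astype(np.float32),P[:,None,0],P[:,None,1],1)[:,0]
        g=np.linalg.norm(pr[2:]-pr[:-2],axis=1);pk=[(ts[i+1],round(float(g[i]))) for i in range(1,len(g)-1) if g[i]>=g[i-1] and g[i]>g[i+1] and g[i]>25]
        print(n,h,'px/mm',np.linalg.norm(q[1]-q[0])/10,'expect',t.min(),t.max(),'found',[(float(a),b) for a,b in pk])
E
```

```text
rot [ 0.0065 -0.0129 -0.0019] cm [-0.4228 -0.1353 -0.5484]
grip mouth in stub frame mm [ -7.6763   2.3285 130.9157] axis err [ 0.0129 -0.0058  0.9999]
scene 0.015 px/mm 0.4267321377036735 expect -11.94707368572573 12.042587842787109 found [(-27.0, 49), (-11.5, 62), (0.0, 47), (12.5, 59)]
scene 0.045 px/mm 0.4318927006730965 expect -12.018736448503985 12.115404533172416 found [(0.5, 45), (12.5, 26)]
scene 0.07 px/mm 0.4362650165732824 expect -12.079115445032027 12.176761185407276 found [(0.0, 43), (13.0, 27)]
side 0.015 px/mm 0.3681373909764568 expect -8.201285259874531 8.442468543993668 found [(-15.0, 61), (-9.5, 29)]
side 0.045 px/mm 0.378747324302467 expect -8.316653222238667 8.56477235400749 found [(-14.0, 53), (7.5, 40), (19.0, 47)]
side 0.07 px/mm 0.3879432832852722 expect -8.415302012756165 8.66943216398935 found [(-9.0, 41), (7.5, 36), (18.0, 63)]
```

```bash
python3 - <<'E'
from h import *
delta(*gt(.10,(-.002,0)))
E
```

```text
rot [ 0.0062 -0.0109 -0.0038] cm [-1.1103 -0.0684  2.9434]
```

Request:
{"fn": "arm_command", "kwargs": {"deltas": [[0.006, -0.012, -0.003, -0.7, -0.1, 0.9, 1], [0.006, -0.012, -0.003, -0.9, -0.1, 1.9, 1], [0.006, -0.012, -0.003, -1.1, -0.1, 2.9, 1], [0.006, -0.012, -0.003, -1.1, -0.1, 2.9, 1], [0.006, -0.012, -0.003, -1.1, -0.1, 2.9, 1], [0.006, -0.012, -0.003, -1.1, -0.1, 2.9, 1], [0.006, -0.012, -0.003, -1.1, -0.1, 2.9, 1], [0.006, -0.012, -0.003, -1.1, -0.1, 2.9, 1]]}}

```text
time_s: 13.28
tcp_pos: [0.5097, 0.0125, 0.3147]
ee_rot: [[-0.95, -0.106, 0.292], [-0.102, 0.994, 0.031], [-0.294, -0.001, -0.956]]
wrist_force: [-0.3, 0.5, -3.7]
gripper_width: 0.454
gripper_force: 30.0
```

```bash
cat >> h.py <<'E'
def rep(zb,off=(-.002,0)):
    s=sense();Rg=np.array(s['ee_rot'])@G.T;o=s['tcp_pos']-Rg[:,2]*.1638
    print('t',s['time_s'],'mouth',fr(YAW).T@(o-SEAT)*1e3,'axis',fr(YAW).T@Rg[:,2],'F stub',fr(YAW).T@s['wrist_force'],'M',s['moment'],'w',s['gripper_width'],'j5',s['joints'][4])
    delta(*gt(zb,off))
E
python3 -c "
from h import *
rep(.055)"
```

```text
t 13.2833 mouth [  0.2257   0.7832 101.4409] axis [-0.0044 -0.0013  0.9999] F stub [-2.1608  0.4984 -3.0419] M [-0.0957  0.9808 -0.0148] w 0.45394447762512435 j5 -52.6602548881945
rot [0.0012 0.0045 0.0006] cm [-1.0504 -0.0583  4.5252]
```

Request:
{"fn": "arm_command", "kwargs": {"deltas": [[0, 0.004, 0, -0.4, -0.06, 0.6, 1], [0, 0.004, 0, -0.55, -0.06, 1.3, 1], [0, 0.004, 0, -0.7, -0.06, 2.0, 1], [0, 0.004, 0, -0.8, -0.06, 2.5, 1], [0, 0.004, 0, -0.8, -0.06, 2.5, 1], [0, 0.004, 0, -0.8, -0.06, 2.5, 1]]}}

```text
time_s: 13.78
tcp_pos: [0.5246, 0.0135, 0.2917]
ee_rot: [[-0.952, -0.106, 0.286], [-0.102, 0.994, 0.029], [-0.287, -0.001, -0.958]]
wrist_force: [0.8, -0.8, -3.7]
gripper_width: 0.455
gripper_force: 30.0
```

```bash
python3 -c "
from h import *
rep(.05)"
```

```text
t 13.7833 mouth [-0.4262  0.0565 74.1174] axis [ 0.0022 -0.0007  1.    ] F stub [-1.3523 -0.8401 -3.5168] M [-0.0817  1.0725 -0.0005] w 0.45452730230928823 j5 -49.8294849926652
rot [ 0.0005 -0.0021  0.0008] cm [-0.45    0.0064  2.3764]
```

Request:
{"fn": "arm_command", "kwargs": {"deltas": [[0, 0, 0, -0.15, 0, 0.5, 1], [0, 0, 0, -0.25, 0, 1.1, 1], [0, 0, 0, -0.35, 0, 1.7, 1], [0, 0, 0, -0.45, 0, 2.3, 1], [0, 0, 0, -0.45, 0, 2.3, 1], [0, 0, 0, -0.45, 0, 2.3, 1]]}}

```text
time_s: 14.28
tcp_pos: [0.5357, 0.0147, 0.2713]
ee_rot: [[-0.952, -0.106, 0.287], [-0.102, 0.994, 0.03], [-0.288, -0.001, -0.958]]
wrist_force: [0.3, 0.4, -3.5]
gripper_width: 0.454
gripper_force: 30.0
```

```bash
python3 -c "
from h import *
rep(.036)"
```

```text
t 14.2833 mouth [-1.5946  0.1497 50.8948] axis [ 0.0012 -0.0009  1.    ] F stub [-1.5435  0.3955 -3.1307] M [-0.1342  1.0227 -0.015 ] w 0.4544253178497002 j5 -46.83788374632615
rot [ 0.0007 -0.0012  0.0008] cm [-0.3334 -0.0001  1.4521]
```

Request:
{"fn": "arm_command", "kwargs": {"deltas": [[0, 0, 0, -0.13, 0, 0.48, 1], [0, 0, 0, -0.26, 0, 0.97, 1], [0, 0, 0, -0.39, 0, 1.45, 1], [0, 0, 0, -0.52, 0, 1.93, 1], [0, 0, 0, -0.65, 0, 2.41, 1], [0, 0, 0, -0.65, 0, 2.41, 1]]}}

```text
time_s: 14.78
tcp_pos: [0.5495, 0.0163, 0.2501]
ee_rot: [[-0.952, -0.106, 0.288], [-0.102, 0.994, 0.03], [-0.29, -0.001, -0.957]]
wrist_force: [3.0, 0.4, -4.8]
gripper_width: 0.453
gripper_force: 30.0
```

```bash
python3 -c "
from h import *
rep(0)"
```

```text
t 14.7833 mouth [-0.8137  0.3373 25.5107] axis [-0.0003 -0.0013  1.    ] F stub [ 0.0223  0.0875 -5.6258] M [-0.165   0.2971 -0.1068] w 0.4530240232443156 j5 -43.7783764211047
rot [0.0011 0.0003 0.0009] cm [-0.5568 -0.0135  2.4914]
```

Request:
{"fn": "arm_command", "kwargs": {"deltas": [[0, 0, 0, -0.13, 0, 0.48, 1], [0, 0, 0, -0.26, 0, 0.97, 1], [0, 0, 0, -0.39, 0, 1.45, 1], [0, 0, 0, -0.5, 0, 1.9, 1], [0, 0, 0, -0.55, 0, 2.05, 1], [0, 0, 0, -0.55, 0, 2.05, 1]]}}

```text
time_s: 15.28
tcp_pos: [0.5605, 0.0175, 0.232]
ee_rot: [[-0.952, -0.106, 0.288], [-0.102, 0.994, 0.03], [-0.29, -0.0, -0.957]]
wrist_force: [3.9, 0.4, -6.1]
gripper_width: 0.455
gripper_force: 30.0
```

```bash
python3 -c "
from h import *
rep(0)"
```

```text
t 15.2833 mouth [-0.9762  0.4514  4.3326] axis [-0.0003 -0.0015  1.    ] F stub [ 0.0678 -0.0306 -7.271 ] M [ 0.0004 -0.0796 -0.015 ] w 0.45519509177780587 j5 -41.33456620868077
rot [0.0014 0.0003 0.0006] cm [-0.0187 -0.0213  0.443 ]
```

Request:
{"fn": "arm_command", "kwargs": {"deltas": [[0, 0, 0, -0.05, 0, 0.2, 1], [0, 0, 0, -0.1, 0, 0.38, 1], [0, 0, 0, -0.13, 0, 0.48, 1], [0, 0, 0, -0.13, 0, 0.48, 1]]}}

```text
time_s: 15.62
tcp_pos: [0.5615, 0.0172, 0.2278]
ee_rot: [[-0.953, -0.106, 0.285], [-0.102, 0.994, 0.029], [-0.287, -0.001, -0.958]]
wrist_force: [-0.2, 0.2, -4.5]
gripper_width: 0.454
gripper_force: 30.0
```

```bash
python3 -c "
from h import *
rep(0)"
```

```text
t 15.6167 mouth [-2.8862 -0.1074  0.2636] axis [ 0.0029 -0.0006  0.9999] F stub [-2.5412  0.1809 -3.7157] M [-0.1242  1.1506 -0.0254] w 0.4544833294497201 j5 -40.98885980252702
rot [ 0.0005 -0.0028  0.0004] cm [-0.0471  0.0206  0.0135]
```

Request:
{"fn": "arm_command", "kwargs": {"deltas": [[0, 0, 0, -0.02, 0, 0.1, 1], [0, 0, 0, -0.05, 0, 0.2, 1], [0, 0, 0, -0.05, 0, 0.2, 1]]}}

```text
time_s: 15.87
tcp_pos: [0.5619, 0.017, 0.2279]
ee_rot: [[-0.952, -0.106, 0.286], [-0.102, 0.994, 0.029], [-0.287, -0.002, -0.958]]
wrist_force: [-9.1, -0.1, 7.6]
gripper_width: 0.451
gripper_force: 30.0
```

```bash
python3 -c "
from h import *
rep(0)"
```

```text
t 15.8667 mouth [-2.4907 -0.4277  0.0873] axis [ 0.0026 -0.0002  0.9999] F stub [-3.6505  0.8157 11.2491] M [0.1899 2.8922 0.2183] w 0.45139842693354093 j5 -40.980334998362366
rot [ 0.     -0.0026  0.0009] cm [-0.0081  0.0468  0.0059]
```

Request:
{"fn": "arm_command", "kwargs": {"deltas": [[0, 0, 0, -0.03, 0, 0.12, 1], [0, 0, 0, -0.05, 0, 0.2, 1], [0, 0, 0, -0.05, 0, 0.2, 1]]}}

```text
time_s: 16.12
tcp_pos: [0.5624, 0.0168, 0.228]
ee_rot: [[-0.952, -0.106, 0.286], [-0.102, 0.994, 0.028], [-0.287, -0.002, -0.958]]
wrist_force: [-17.3, -0.6, 18.0]
gripper_width: 0.45
gripper_force: 30.0
```

```bash
python3 -c "
from h import *
rep(0)
import pickle
c=capture('scene');g=cv2.cvtColor(c['pixels'],cv2.COLOR_BGR2GRAY)
q=proj(c,[SEAT+fr(6)@[.0195,0,z/1e3] for z in(0,21.5,28,36,45)]);print(q)
print(g[218:238,374:392])"
```

```text
t 16.1167 mouth [-2.0656 -0.7474 -0.0595] axis [0.0022 0.0001 1.    ] F stub [-5.1006  1.1838 24.3906] M [0.4918 4.2222 0.3813] w 0.4500300832767547 j5 -40.96327104969264
rot [-0.0004 -0.0022  0.001 ] cm [0.0305 0.0727 0.0013]
[[385.2825 233.0056]
 [382.1122 224.6546]
 [381.1487 222.1168]
 [379.9598 218.9849]
 [378.618  215.4504]]
[[171 171 174 171 174 170 161 146 157 170 170 179 205 213 211 212 211 210]
 [171 173 174 171 163 139 104 100 145 172 172 168 194 211 209 212 212 211]
 [158 169 172 172 132  78  76  87 130 163 172 168 187 206 211 209 206 201]
 [157 175 174 174 137  89  92  82 101 151 173 171 180 201 207 202 200 198]
 [140 172 174 175 143  84  79  83  74 126 167 170 170 188 201 203 201 201]
 [118 151 173 173 150  90  56  59  97 137 163 172 173 178 195 203 211 213]
 [103 135 165 171 176 146  87  83 138 165 172 173 175 174 199 211 215 217]
 [101 116 160 174 175 177 140 138 165 173 172 175 172 169 196 213 216 216]
 [106 116 156 172 172 172 172 168 168 175 173 170 172 172 176 207 218 218]
 [106 100 135 169 171 167 172 172 172 172 170 171 171 171 167 201 216 215]
 [109 104 118 156 172 168 171 173 174 172 173 172 170 165 167 190 214 214]
 [107 105 107 150 173 171 172 171 172 168 169 171 171 171 175 174 199 211]
 [104 105 107 140 172 174 170 175 171 169 167 173 170 167 154 111 149 202]
 [107 107 104 121 155 172 168 173 168 170 167 173 164 119  40   0  59 170]
 [101 105 105 104 141 168 173 169 168 167 178 170 122  44   6   1   0 139]
 [107 106 102  98 123 156 168 172 170 165 155 116  46   0   1  10   1  72]
 [106 106 106 106 117 154 173 174 166 117  47   0   6   7   7   7   0  61]
 [108 103 110 107 103 143 176 170 122  51   8   5  13   8  11  13  14   0]
 [ 98  97  98  97  91 111 146 120  47   0   2  10   9   1   7   2  14  14]
 [ 66  70  59  47  46  43  31   2   8   7   9   8   8   0  12   5  13   4]]
```

Seated at 24 N against the shoulder. A light pull will test whether the button holds.

Request:
{"fn": "arm_command", "kwargs": {"deltas": [[0, 0, 0, 0.1, 0, -0.35, 1], [0, 0, 0, 0.2, 0, -0.7, 1], [0, 0, 0, 0.2, 0, -0.75, 1], [0, 0, 0, 0.2, 0, -0.75, 1]]}}

```text
time_s: 16.5
tcp_pos: [0.5609, 0.0177, 0.23]
ee_rot: [[-0.952, -0.106, 0.288], [-0.102, 0.994, 0.031], [-0.289, -0.0, -0.957]]
wrist_force: [6.4, 0.8, -10.3]
gripper_width: 0.453
gripper_force: 30.0
```

```bash
python3 -c "
from h import *
rep(0)"
```

```text
t 16.5 mouth [-1.8005  0.6155  2.4361] axis [ 0.0003 -0.0017  1.    ] F stub [ -0.0297   0.1402 -12.1449] M [ 0.001  -0.0816 -0.0158] w 0.4534663169007422 j5 -41.101144257353745
rot [ 0.0017 -0.0003  0.0004] cm [-0.0393 -0.0334  0.2409]
```

```bash
python3 -c "
from h import *
rep(0)
c=capture('scene');g=cv2.cvtColor(c['pixels'],cv2.COLOR_BGR2GRAY)
print(g[214:238,374:392])"
```

```text
t 16.5 mouth [-1.8005  0.6155  2.4361] axis [ 0.0003 -0.0017  1.    ] F stub [ -0.0297   0.1402 -12.1449] M [ 0.001  -0.0816 -0.0158] w 0.4534663169007422 j5 -41.101144257353745
rot [ 0.0017 -0.0003  0.0004] cm [-0.0393 -0.0334  0.2409]
[[176 172 170 170 168 172 173 169 168 168 179 208 220 220 217 216 215 213]
 [171 171 173 168 173 176 172 169 173 169 166 200 219 217 213 215 214 210]
 [174 173 171 168 169 170 173 169 169 173 173 183 206 215 215 212 214 209]
 [172 175 174 172 168 162 152 143 156 172 168 181 205 215 215 209 212 212]
 [169 171 174 173 163 134 115 104 133 167 171 169 195 212 212 212 209 209]
 [158 176 176 174 145  99 130 132 121 158 168 171 180 206 211 212 209 210]
 [146 171 171 177 140  97 113 125 123 155 176 171 168 201 211 210 206 201]
 [124 155 174 173 161 114  85  90  90 131 166 172 168 193 205 206 199 201]
 [116 153 173 177 177 132  85  80  82 126 165 171 171 179 195 201 201 207]
 [100 134 167 173 176 140  77  65 124 162 175 168 173 171 188 203 207 214]
 [105 118 154 170 174 151 109 116 154 173 171 172 174 170 184 206 213 214]
 [105 108 147 169 175 176 172 170 174 
[... 237 characters left out ...]
167 170 173 185 209 216]
 [106 102 105 123 161 174 170 173 170 172 168 168 172 167 154 162 201 211]
 [105 102 107 118 156 172 173 168 171 170 172 175 167 125  63  35 146 203]
 [106 105 104 101 143 167 170 169 168 168 175 169 119  38   0   3  57 170]
 [101 104 110 106 119 152 169 168 175 170 163 118  46   4   6  10   0 140]
 [102 105 107 106 102 139 169 173 168 137  74   8   2   7   6   7   0  70]
 [106 107 109 103 107 125 165 172 120  43   0   5   4  11   1   1   1  61]
 [100  97  97 103 102 111 144 121  52   2   8  14  13   3   7  11   1   1]
 [ 68  59  62  61  63  48  35  17   4   1   5  11  16   0   6  17   5  10]
 [ 15   0   1   2   0   0   9  17  14   5   3   0   7   0  12   1   2   3]]
```

Request:
{"fn": "arm_command", "kwargs": {"deltas": [[0, 0, 0, 0, 0, 0, 1], [0, 0, 0, 0, 0, 0, 1], [0, 0, 0, 0, 0, 0, 1]]}}

```text
time_s: 16.8
tcp_pos: [0.561, 0.0178, 0.23]
ee_rot: [[-0.952, -0.106, 0.287], [-0.102, 0.994, 0.031], [-0.289, -0.0, -0.957]]
wrist_force: [5.2, 0.3, -11.0]
gripper_width: 0.453
gripper_force: 30.0
```

```bash
python3 -c "
from h import *
rep(0)"
```

```text
t 16.8 mouth [-1.8206  0.7793  2.3233] axis [ 0.0006 -0.0018  1.    ] F stub [ -1.3872  -0.2061 -12.0996] M [0.0929 0.0447 0.0799] w 0.45308559148173533 j5 -41.11936674915565
rot [ 0.0018 -0.0006  0.0006] cm [-0.0331 -0.048   0.2309]
```

Request:
{"fn": "arm_command", "kwargs": {"deltas": [[0, 0, 0, -0.04, 0, 0.15, 1], [0, 0, 0, -0.04, 0, 0.15, 1], [0, 0, 0, -0.04, 0, 0.15, 1]]}}

```text
time_s: 17.05
tcp_pos: [0.5608, 0.0172, 0.2295]
ee_rot: [[-0.952, -0.106, 0.286], [-0.102, 0.994, 0.029], [-0.287, -0.001, -0.958]]
wrist_force: [1.1, -0.2, -6.3]
gripper_width: 0.454
gripper_force: 30.0
```

```bash
python3 -c "
from h import *
rep(0)"
```

```text
t 17.05 mouth [-2.4916  0.0112  2.0145] axis [ 0.0022 -0.0007  1.    ] F stub [-2.4767 -0.2611 -5.9378] M [-0.2241  0.9495 -0.023 ] w 0.45365207862531987 j5 -41.15667908394863
rot [ 0.0006 -0.0021  0.0006] cm [-0.0663  0.0111  0.1899]
```

The stop at about 2 mm is stiff, so the button is holding the sleeve. I'll push it home again, relax and let go.

Request:
{"fn": "arm_command", "kwargs": {"deltas": [[0, 0, 0, -0.05, 0, 0.2, 1], [0, 0, 0, -0.1, 0, 0.4, 1], [0, 0, 0, -0.12, 0, 0.5, 1], [0, 0, 0, -0.14, 0, 0.55, 1], [0, 0, 0, -0.14, 0, 0.55, 1], [0, 0, 0, -0.14, 0, 0.55, 1]]}}

```text
time_s: 17.55
tcp_pos: [0.5629, 0.0171, 0.2283]
ee_rot: [[-0.952, -0.106, 0.288], [-0.102, 0.994, 0.029], [-0.289, -0.002, -0.957]]
wrist_force: [-13.4, -0.7, 12.5]
gripper_width: 0.45
gripper_force: 30.0
```

```bash
python3 -c "
from h import *
rep(0)"
```

```text
t 17.55 mouth [-1.089 -0.401 -0.043] axis [ 0.0003 -0.0005  1.    ] F stub [-4.7456  0.7455 17.7247] M [0.5235 3.6794 0.4167] w 0.45037893860093536 j5 -40.87830660835185
rot [ 0.0002 -0.0003  0.0012] cm [0.0943 0.0478 0.0203]
```

Request:
{"fn": "arm_command", "kwargs": {"deltas": [[0, 0, 0, 0.06, 0, -0.22, 1], [0, 0, 0, 0.06, 0, -0.22, 1], [0, 0, 0, 0.06, 0, -0.22, -0.6], [0, 0, 0, 0.06, 0, -0.22, -0.6], [0, 0, 0, 0.06, 0, -0.22, -0.6], [0, 0, 0, 0.06, 0, -0.22, -0.6], [0, 0, 0, 0.06, 0, -0.22, -0.6], [0, 0, 0, 0.06, 0, -0.22, -0.6]]}}

```text
time_s: 18.22
tcp_pos: [0.5632, 0.0177, 0.2272]
ee_rot: [[-0.952, -0.106, 0.288], [-0.102, 0.994, 0.03], [-0.289, -0.001, -0.957]]
wrist_force: [-0.7, -0.4, 0.1]
gripper_width: 0.771
gripper_force: 0.0
```

Request:
{"fn": "arm_command", "kwargs": {"deltas": [[0, 0, 0, 0, 0, -1, -0.6], [0, 0, 0, 0, 0, -3, -0.6], [0, 0, 0, 0, 0, -6, -0.6], [0, 0, 0, 0, 0, -9, -0.6], [0, 0, 0, 0, 0, -12, -0.6], [0, 0, 0, 0, 0, -15, -0.6], [0, 0, 0, 0, 0, -15, -0.6], [0, 0, 0, 0, 0, -15, -0.6]]}}

```text
time_s: 18.88
tcp_pos: [0.52, 0.0132, 0.374]
ee_rot: [[-0.95, -0.106, 0.293], [-0.101, 0.994, 0.032], [-0.295, 0.001, -0.956]]
wrist_force: [0.3, 0.5, -1.3]
gripper_width: 0.8
gripper_force: 0.0
```

```bash
python3 -c "
from h import *
print(sense()['wrist_force'],sense()['tcp_pos'],sense()['gripper_width'])
c=capture('scene');g=cv2.cvtColor(c['pixels'],cv2.COLOR_BGR2GRAY)
print(g[214:238,374:392])
# grip top against the seated prediction
t=proj(c,[SEAT+fr(6)@[0,0,.19]])[0];print('pred top',t)
x,y=map(int,t);print(g[y-12:y+14:2,x-16:x+18:2])
p=proj(c,[.428,.288,.064])[0];print('cap',p,c['pixels'][int(p[1])-4:int(p[1])+6:3,int(p[0])-6:int(p[0])+8:4].mean(2))"
```

```text
[ 0.3483  0.4864 -1.256 ] [0.52   0.0132 0.374 ] 0.7995541908064832
[[170 167 166 163 167 170 168 163 166 165 179 202 211 214 210 208 210 208]
 [170 170 168 168 165 167 170 167 165 168 175 204 216 208 207 207 204 205]
 [169 172 169 161 164 168 168 170 170 168 166 190 209 205 208 205 207 204]
 [171 166 175 166 168 170 162 155 158 165 167 173 195 210 207 202 202 205]
 [168 170 169 166 166 163 144 110 128 163 167 167 189 201 205 204 204 205]
 [158 169 173 170 153 119 132 122 120 154 170 170 174 197 207 204 205 201]
 [152 167 170 174 127  62  99 120 119 152 167 167 170 184 202 202 195 197]
 [128 164 170 170 158 113  77  90  85 131 165 170 165 176 195 199 191 193]
 [114 150 168 172 172 132  79  79  69 105 151 167 168 171 190 195 193 197]
 [ 97 134 161 168 174 138  81  47 106 141 162 168 167 165 182 198 204 205]
 [100 115 151 170 171 145 101  87 142 170 169 170 164 170 172 196 211 212]
 [105  91 132 165 172 170 152 156 169 171 171 169 168 170 168 191 210 211]
 [103  86 115 155 171 168 171 172 168 170 170 169 169 169 165 175 203 214]
 [104  98 112 149 168 167 167 168 168 168 168 168 172 165
[... 1202 characters left out ...]
 204 199 194 194 202]
 [111 195 127 132 129 121 111  92  33  18  34  24 166 197 197 197 196]
 [133 131 127 124 115  82  18  25  38  33  30  29  63 202 198 199 196]
 [126 121 119 114  38  23  28  26  31  32  34  32  18 194 196 201 183]
 [117 120 114 121  13  22  27  28  27  36  21  26  26 146 202 181 128]
 [117 120 116 116  81  11  21  21  31  27  34  25  32  17 122  57  60]
 [119 118 112 109  96   6  14  14  19  34  32  31  27  20  55  64  68]
 [111 113 109 111 117  61  14  20  28  30  31  21  30  32  34  64  64]]
cap [383.071  170.7104] [[ 66.6667  63.      54.     175.3333]
 [ 79.     131.3333 124.6667  69.3333]
 [111.6667 129.     124.6667 123.    ]
 [ 60.3333  62.6667 114.      74.6667]]
```

Compared with the pressed state, the sleeve edge sits about 0.5 px (1 mm) higher. I'll press it home with closed fingertips on its top, so that nothing pulls it back up.

```bash
python3 -c "
from h import *
R=fr(6);T=R@G
for z in(.215,.188): delta(SEAT+R@[0,0,z]-.019*T[:,2],T)
print(np.array(sense()['ee_rot']).T@R[:,2])"
```

```text
rot [0.002  0.0012 0.0004] cm [ 1.2306 -0.0167  8.1133]
rot [0.002  0.0012 0.0004] cm [ 0.5272 -0.0193 10.7201]
[ 0.2605  0.001  -0.9655]
```

Request:
{"fn": "arm_command", "kwargs": {"deltas": [[0, 0, 0, 1.2, 0, 0, 1], [0, 0, 0, 1.2, 0, 0, 1], [0, 0, 0, 1.2, 0, 0, 1], [0, 0, 0, 1.2, 0, 0, 1], [0, 0, 0, 1.2, 0, 0, 1], [0, 0, 0, 1.2, 0, 0, 1], [0, 0, 0, 1.2, 0, 0, 1], [0, 0, 0, 1.2, 0, 0, 1]]}}

```text
time_s: 19.6
tcp_pos: [0.5086, 0.0119, 0.3672]
ee_rot: [[-0.952, -0.106, 0.287], [-0.102, 0.994, 0.03], [-0.289, -0.001, -0.957]]
wrist_force: [0.2, -0.2, 0.2]
gripper_width: 0.278
gripper_force: 0.0
```

Request:
{"fn": "arm_command", "kwargs": {"deltas": [[0, 0, 0, 0, 0, 2, 1], [0, 0, 0, 0, 0, 4, 1], [0, 0, 0, 0, 0, 6, 1], [0, 0, 0, 0, 0, 8, 1], [0, 0, 0, 0, 0, 8, 1], [0, 0, 0, 0, 0, 8, 1], [0, 0, 0, 0, 0, 8, 1], [0, 0, 0, 0, 0, 8, 1]]}}

```text
time_s: 20.27
tcp_pos: [0.532, 0.0144, 0.2925]
ee_rot: [[-0.951, -0.106, 0.29], [-0.102, 0.994, 0.031], [-0.292, -0.0, -0.956]]
wrist_force: [0.1, -0.2, 0.5]
gripper_width: 0.004
gripper_force: 0.0
```

```bash
python3 -c "
from h import *
R=fr(6);T=R@G
delta(SEAT+R@[0,0,.190]-.019*T[:,2],T);print(sense()['wrist_force'],sense()['gripper_width'])"
```

```text
rot [0.0014 0.0025 0.0008] cm [-0.5166 -0.0112  2.5844]
[ 0.0549 -0.1663  0.5363] 0.004423945181064546
```

Request:
{"fn": "arm_command", "kwargs": {"deltas": [[0, 0, 0, -0.2, 0, 0.7, 1], [0, 0, 0, -0.35, 0, 1.4, 1], [0, 0, 0, -0.5, 0, 2.1, 1], [0, 0, 0, -0.55, 0, 2.5, 1], [0, 0, 0, -0.55, 0, 2.6, 1], [0, 0, 0, -0.55, 0, 2.6, 1]]}}

```text
time_s: 20.77
tcp_pos: [0.5469, 0.0156, 0.2736]
ee_rot: [[-0.949, -0.108, 0.298], [-0.103, 0.994, 0.03], [-0.299, -0.002, -0.954]]
wrist_force: [-9.4, -0.7, 20.5]
gripper_width: 0.003
gripper_force: 11.2
```

```bash
python3 -c "
from h import *
R=fr(6);T=R@G
delta(SEAT+R@[0,0,.190]-.019*T[:,2],T);print(R.T@sense()['wrist_force'])"
```

```text
rot [0.0003 0.0102 0.0025] cm [0.3629 0.0309 0.3348]
[ 2.8587  0.2856 22.4286]
```

Request:
{"fn": "arm_command", "kwargs": {"deltas": [[0, 0, 0, 0.2, 0, -0.7, 1], [0, 0, 0, 0.4, 0, -2, 1], [0, 0, 0, 0.4, 0, -6, 1], [0, 0, 0, 0.4, 0, -10, 1], [0, 0, 0, 0.4, 0, -13, 1], [0, 0, 0, 0.4, 0, -13, 1], [0, 0, 0, 0.4, 0, -13, 1]]}}

```text
time_s: 21.35
tcp_pos: [0.5032, 0.0116, 0.3923]
ee_rot: [[-0.951, -0.106, 0.291], [-0.101, 0.994, 0.032], [-0.293, 0.001, -0.956]]
wrist_force: [0.1, 0.3, -0.8]
gripper_width: 0.006
gripper_force: 0.0
```

```bash
python3 -c "
from h import *
print(sense()['wrist_force'],sense()['tcp_pos'])
c=capture('scene');g=cv2.cvtColor(c['pixels'],cv2.COLOR_BGR2GRAY)
print(g[216:238,374:392])"
```

```text
[ 0.1338  0.2614 -0.772 ] [0.5032 0.0116 0.3923]
[[169 171 165 160 162 168 171 166 167 168 165 190 207 202 206 204 203 203]
 [169 168 169 164 166 167 159 150 157 168 166 174 197 206 204 202 203 204]
 [166 166 168 166 163 159 141 107 130 164 166 164 187 204 204 203 204 201]
 [157 168 170 168 148 118 131 120 119 150 164 164 173 191 205 201 198 199]
 [143 167 170 170 125  64  99 117 120 145 169 164 164 185 200 198 198 193]
 [128 160 169 169 157 112  82  88  85 132 161 164 165 176 194 195 192 190]
 [114 148 167 167 175 131  80  76  73 108 151 167 164 171 186 195 192 196]
 [ 96 131 166 167 171 138  78  49 105 141 159 166 165 166 176 193 198 207]
 [ 97 112 147 170 170 144 100  91 139 169 170 169 169 163 173 193 206 205]
 [102  97 131 165 171 169 155 158 166 168 164 169 169 168 168 188 208 211]
 [101  96 117 154 168 169 165 167 169 170 171 167 165 171 164 176 204 210]
 [103  96 110 149 168 167 168 168 168 169 167 167 162 166 159 172 199 210]
 [104 102  96 138 164 166 168 167 169 165 168 168 165 164 161 169 188 204]
 [100  99  99 110 154 171 170 168 166 166 165 165 163 169 157 147 180 199]
 [ 98 101  99  96 136 167 169 165 165 164 162 165 168 166 111  44 140 191]
 [ 98 102  99  97 112 152 168 166 162 165 166 171 166 115  40   0  58 162]
 [ 99 100 100  98  98 134 164 163 164 167 161 153 115  49  11   6   0 134]
 [100 100 103 102 100 116 149 167 168 160 131  71   6   0   2   3   0  69]
 [ 98  95 104 101  99 108 152 173 165 117  45   6  12  10   4   5   0  57]
 [107 101  99 105 105 102 137 155 115  45   1  10   0  18  14   8   0   0]
 [ 87  89  88  85  90  87  97  70  21   1   6  11   2   3   0  13   4   3]
 [ 42  31  18   6   0   7   8   2   0   1   2  11   9   7   1   4  13   7]]
```

```bash
python3 -c "
from h import *
c=capture('scene');R=fr(6)
q=lambda p:proj(c,[SEAT+R@np.array(p)])[0]
b=[.0195,-.0195,0]
print('corner',q(b),'dx-1mm',q([.0185,-.0195,0])-q(b),'dy-1mm',q([.0195,-.0205,0])-q(b),'dz+1mm',q([.0195,-.0195,.001])-q(b))
for n,p in(('win',[(.0195,y,z) for z in(.0215,.036) for y in(-.007,.007)]),('button top',[(.0215,y,z) for z in(.022,.0275,.034) for y in(-.004,.004)])):
  print(n,[q(k).round(1).tolist() for k in p])
cv2.imwrite('pics/f.png',c['pixels'])
s=capture('side');g=cv2.cvtColor(s['pixels'],cv2.COLOR_BGR2GRAY)
# side profile of sleeve: where the sleeve ends along its y face centre
L=proj(s,[SEAT+R@np.array([0,.0195,z/1e3]) for z in range(-10,40,2)]).astype(np.float32)
print(cv2.remap(g.astype(np.float32),L[:,None,0],L[:,None,1],1).ravel().round(0))
f=proj(c,[SEAT+R@np.array([0,-.0195,z/1e3]) for z in range(-10,20)]).astype(np.float32)
print(cv2.remap(cv2.cvtColor(c['pixels'],6).astype(np.float32),f[:,None,0],f[:,None,1],1).ravel().round(0))"
```

```text
corner [380.223  236.8093] dx-1mm [-0.3221  0.0118] dy-1mm [-0.2629  0.1976] dz+1mm [-0.1497 -0.3911]
win [[380.3, 226.0], [383.9, 223.3], [378.1, 220.3], [381.8, 217.7]]
button top [[381.6, 225.2], [383.7, 223.7], [380.8, 223.0], [382.9, 221.5], [379.9, 220.5], [381.9, 219.0]]
[ 60.  60.  62.  69.  79.  91. 101. 110. 113. 114. 114. 114. 114. 114.
 115. 115. 115. 114. 115. 116. 116. 116. 115. 116. 116.]
[  7.   7.   6.   5.   3.   1.   1.   1.   8.  25.  41.  60.  80.  94.
  96.  97.  97.  97.  98. 100. 101. 101. 101. 100. 100. 100. 101. 101.
 100. 101.]
```

```bash
python3 -c "
from h import *
print(finish_job())"
```

```text
the job is handed in; nothing more can be done
None
```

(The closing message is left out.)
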